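Portion olives from a slide-valve dispenser for the meze platter

TASK

Stand the empty copper pan on the table under the spout of the olive dispenser, pull the red knob all the way out until it snaps open so that all five olives drop into the pan, then push the knob fully home again. Only then carry the pan, with all its olives, to the empty middle place of the grey platter, stand it flat there and leave it; do not knock or shift the other things on the table.

Things in the scene. Friction and masses are not known exactly. Their poses are not given: they have to be found in the camera images.
- pan: loose copper pan, open top, 0.22 kg: round, 114 mm diameter at the rim (100 at the foot), 40 mm tall, wall 4, floor 5. A straight brass handle, 16 mm wide, 10 thick, runs out level along the pan's -x, 51 to 145 mm from its axis, its middle 32 mm above the underside. Origin: centre of the underside; z up. Starts on the board
- pan_grip (a point): point in the middle of the pan's handle, 115 mm from the pan's axis, 32 mm above its underside; x points from handle to pan
- board: fixed wooden serving board, 200 mm (x) by 150 mm (y), 12 mm thick; origin on the table below the point where the pan starts, 30 mm in front (-x) of the board's middle
- dispenser: fixed. Clear square hopper, 68 mm wide, open top at 184 mm; below it a steel spout sleeve, 68 mm wide (bore 60), ends 64 mm above the table. Behind it a grey column (front face 81 mm behind the spout's axis, 74 wide, 249 tall; foot 110 wide, from 70 mm behind). Space under the spout is open in front and at the sides. Origin: on the table under the spout's axis; column at +x, knob at +y, z up
- spout (a point): centre of the spout's lower mouth, 64 mm above the table
- knob (a joint): slide of the red knob and its gate plate: 0 = fully home (closed), 0.064 m = fully out (open); it moves out along the dispenser's +y, level. An over-centre spring holds it at both ends and resists with up to about 10 N on the way
- knob_grip (a point): middle of the red knob's barrel (26 mm diameter, 30 mm long, axis along the dispenser's y), 108 mm above the table; when home, 100 mm from the spout's axis along the dispenser's +y. A 36 mm diameter, 7 mm thick flange is on its outer end, a 10 mm stem joins it to the gate. Moves with the knob
- platter: fixed grey speckled platter, 150 mm (x) by 304 mm (y), floor 8 mm thick, rim 14 mm high and 8 mm wide; two filled dishes (110 by 72 mm, tops 44 mm above the table) are fixed on it, centred 107 mm to its +y and -y, leaving 142 mm between them. Origin: centre of the underside, on the table; z up
- bay (a point): middle of the platter's empty place, on its floor, 8 mm above the table, marked by a dark ring of 92 mm diameter
- tealight: bystander, loose, leave alone: amber glass tealight cup, 60 mm diameter, 60 mm tall; origin: centre of the underside
- tumbler: bystander, loose, leave alone: clear glass tumbler, 60 mm diameter, 90 mm tall; origin: centre of the underside
- mill: bystander, loose, leave alone: dark wooden pepper mill, 54 mm diameter, 182 mm tall; origin: centre of the underside
- oil: bystander, loose, leave alone: green glass oil bottle, 54 mm diameter, 200 mm tall; origin: centre of the underside
- pepperjar: bystander, loose, leave alone: dark red spice jar with steel cap, 48 mm diameter, 90 mm tall; origin: centre of the underside
- jar: bystander, loose, leave alone: small amber jar with brass cap, 36 mm diameter, 55 mm tall, standing at the back of the board behind the pan; origin: centre of the underside
- olive1_center (a point): centre of olive 1 of 5: loose green olive, a ball of 24 mm diameter, starting in the dispenser's hopper on the gate
- olive2_center (a point): centre of olive 2 of 5: loose green olive, a ball of 24 mm diameter, starting in the dispenser's hopper on the gate
- olive3_center (a point): centre of olive 3 of 5: loose green olive, a ball of 24 mm diameter, starting in the dispenser's hopper on the gate
- olive4_center (a point): centre of olive 4 of 5: loose green olive, a ball of 24 mm diameter, starting in the dispenser's hopper on the gate
- olive5_center (a point): centre of olive 5 of 5: loose green olive, a ball of 24 mm diameter, starting in the dispenser's hopper on the gate
Mind the look-alikes: they are no part of the job. Of the things shaped like the pan, the copper one is meant.

How it is judged:
On the way, in this order (a step that is already met when the one before it is completed fails the run):
1. the pan stands on the table under the spout, with the knob still home (horizontal distance between pan and spout below 0.03 m and height (world z) of pan below 0.008 m and value of joint knob below 0.006 m), for 0.2 s.
2. the knob is pulled fully out to its open detent (value of joint knob above 0.056 m), for 0.2 s.
3. the knob is pushed fully home, with all five olives in the pan (value of joint knob below 0.004 m and horizontal distance between each of olive1_center, olive2_center, olive3_center, olive4_center, olive5_center and pan below 0.053 m and z of olive1_center in the frame of pan between 0 and 0.05 m and z of olive2_center in the frame of pan between 0 and 0.05 m and z of olive3_center in the frame of pan between 0 and 0.05 m and z of olive4_center in the frame of pan between 0 and 0.05 m and z of olive5_center in the frame of pan between 0 and 0.05 m), for 0.2 s.
At the end, for the whole second after the job is handed in: The pan stands flat on the platter's floor in the empty middle place (its axis within 25 mm of the middle, underside within 4 mm of the floor, tilt under 0.06 rad), still, with all five olives in it, and the knob is home to within 4 mm (all of step 3 and horizontal distance between pan and bay below 0.025 m and z of pan in the frame of bay below 0.004 m and angle between pan's own z axis and vertical below 0.06 rad and linear speed of pan below 0.02 m/s); the robot touches nothing.
It fails at once if a bystander is shifted by more than 30 mm (distance of any of tealight, tumbler, mill, oil, pepperjar, jar from where it was at the start of the episode above 0.03 m).
It fails at once if a bystander is tipped by more than 0.35 rad (angle between any of tealight, tumbler, mill, oil, pepperjar, jar's own z axis and vertical above 0.35 rad).
It also fails if it takes over 72 s, if anything falls off the work surface, if the arm or the gripper's body presses on something with over 40 N, if the wrist force passes 120 N, or if a joint passes its speed limit or range.

ROBOT

A 6-joint arm with a two-finger parallel gripper is mounted at the origin on the work surface. World frame = base frame: x ahead of the robot, y to its left, z up, the work surface at z = 0. Lengths are in m, angles in rad, forces in N, time in s.
With the tool pointing down it reaches from about 0.225 to 0.875 m from the base axis. Payload 3.4 kg.
Tool frame: the origin (TCP) lies where the fingers leave the gripper's body, on its centre line; the fingertips stand 73 mm ahead of it and the grasp point (between the pads) lies 54 mm ahead of it (manip.pinch_z is the distance from the TCP to the grasp point, in m); z points along the fingers, y is the line along which they close (so a half turn about z gives the same grasp; the last joint's range is limited). The gripper opens to 85 mm and grips with 20 to 120 N. Pads are 22 mm wide; open, the fingers measure 114 mm over their backs; the gripper's body (76 mm by 85 mm) begins 54 mm behind the grasp point. The pads swing forward as they close: fully open they stand 13 mm farther back than shut.
Start: joints at [-1.285, 0.276, 1.505, -0, 1.361, -0.121], TCP at [0.228, -0.528, 0.304] pointing down, gripper open.
Joint ranges: [-2.89, 2.89], [-0.75, 2.08], [0.22, 2.7], [-1.18, 4.32], [0.11, 2.71], [-2.7, 2.7]. Speed limits (rad/s): [2.57, 2.57, 3.14, 3.14, 3.14, 3.14].

INTERFACE

Orientations are given as a unit quaternion [w, x, y, z].
In Python, from rig import readout, imaging, manip gives the robot as it stands. The module is installed in compiled form; this text tells all that it offers.
- The arm moves only by the tool servo_tool, never from a script. Its argument "moves" is a list of rows, each an object with "dp": the shift along the tool's x, y, z in units of 0.2 m (1.0 is 0.2 m), a list of three; "delta_rot": the turn, a rotation vector about the tool's x, y, z in units of 0.1 rad (1.0 is 0.1 rad), a list of three; "fingers": the opening, from 0 (shut) to 1 (fully open). In form: [{"dp": [dx, dy, dz], "delta_rot": [wx, wy, wz], "fingers": fingers}, ...]. A call has 1 to 5 rows; each row shifts and turns the commanded pose from where the row before left it, along the tool's axes as they then stand; what a row does not reach is not made up. A row lasts 1/10 s, in which the tool goes at most 50 mm and 8.59 degrees, less where a joint would pass 70% of its speed; a pose out of reach is approached as far as the arm can. A call with a number of a shift or a turn outside -1 to 1 is refused whole. A call with a gripper value outside its range is refused whole. The fingers move at their own pace and stop on an object; "force" is the grip in N (left out, the last holds). Time passes only in rows, so rows that do not move let the fingers close. It gives the time, the measured TCP pose, the force, the opening and the grip force at its end, in the units of the state.
- readout.get_state(): the state, without advancing time (a new reading comes with each control period).
- imaging.get_image(name): name is "scene" or "top"; returns (picture, depth): 480x640x3 uint8, red, green, blue; 480x640 float32, m along the optical axis (not along the pixel's ray), 0 where there is no reading.
- imaging.calibration(name): a dict with "intrinsics" (3x3 intrinsics, pixels), "R" (3x3) and "t" (3): a world point X has camera coordinates R X + t. Camera axes: x right, y down, z forward; pixel columns grow to the right and rows downward; lengths in m; the calibration is good to about 2 mm. A picture is of the moment at which its call begins. calibration takes no time and is no camera call.
- manip.sign_off(): hands the job in; it is judged then, once.
The state is a dict: "clock": time; "qpos": joint angles; "qd": joint speeds; "effort": joint torques, N m; "position": TCP position; "ee_rot": TCP orientation; "contact_force": force on the tool from outside, world axes, zero at the start; "moment": the same for the moment, N m; "width": finger opening in m; "gripper_force": force on a finger pad.
Only numpy, scipy, OpenCV 4.12 (cv2) and the standard library are available. Lean on these libraries where they do the work, as an engineer would, in place of code of your own. Each camera call takes 0.05 s, during which the arm holds its last target. There are 200 camera calls.

## Working session

There is one attempt and no reset: what is moved stays moved. The work goes in short steps, Python scripts to look and compute and a tool call to move; the robot and the scene stay as the last step left them, time stands still between calls to the robot, and variables do not carry over. Pictures are saved under pics/ and viewed, at most 13 in all, crops included, and the job is handed in when it is done.

Besides the shell and the picture viewer there is one more tool, called after "Emit:" in YAML: its name, and indented under it one key for each argument. servo_tool: Moves the arm, as the interface text tells. Its arguments: {"type":"object","properties":{"moves":{"type":"array"},"force":{"type":"number"}},"required":["moves"]}

```bash
mkdir -p pics
python3 - <<'E'
from rig import readout, imaging, manip
import cv2,numpy as np
for n in("scene","top"):
    p,d=imaging.get_image(n); cv2.imwrite(f"pics/{n}0.png",p[:,:,::-1]); np.savez(f"{n}0.npz",p=p,d=d)
    c=imaging.calibration(n); print(n,c["intrinsics"].tolist(),c["R"].round(4).tolist(),c["t"].round(4).tolist())
print(readout.get_state())
E
```

```text
scene [[564.1519296108112, 0.0, 326.6918828941602], [0.0, 564.1519296108112, 236.57064452701908], [0.0, 0.0, 1.0]] [[0.7429, 0.6694, -0.0029], [0.5057, -0.5641, -0.6527], [-0.4386, 0.4835, -0.7576]] [-0.3706, -0.2036, 1.7142]
top [[553.038039096843, 0.0, 317.22629038772294], [0.0, 553.038039096843, 246.60414261353307], [0.0, 0.0, 1.0]] [[-0.0194, -0.9998, 0.0096], [-0.9981, 0.0188, -0.0588], [0.0586, -0.0107, -0.9982]] [-0.0058, 0.5669, 1.4813]
{'clock': 0.1, 'qpos': array([-1.28498553e+00,  2.76568120e-01,  1.50603163e+00, -1.98986086e-06,
        1.36069453e+00, -1.20996214e-01]), 'qd': array([-0.00085272, -0.00190895, -0.00343885, -0.0002576 , -0.00200357,
       -0.00014197]), 'effort': array([ 2.08889862e-03, -4.17695439e+01, -2.46402472e+01,  2.67324253e-05,
        5.75185273e-03, -1.10021764e-05]), 'position': array([ 0.22741107, -0.52773194,  0.30309536]), 'ee_rot': array([-8.47843271e-04,  9.79384334e-01,  2.02003966e-01, -7.10032431e-05]), 'contact_force': array([ 0.51255498, -0.19807012,  0.7497681 ]), 'moment': array([-0.05346575,  0.04060269, -0.03585211]), 'gripper_force': 0.0, 'width': 0.08580457273567975}
```

View pics/scene0.png

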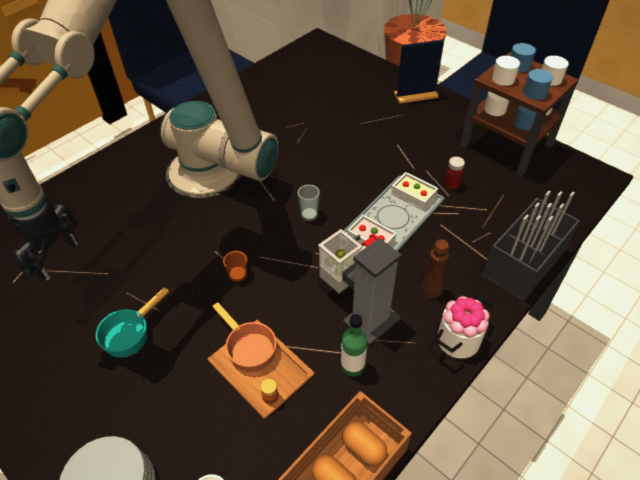

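View pics/top0.png

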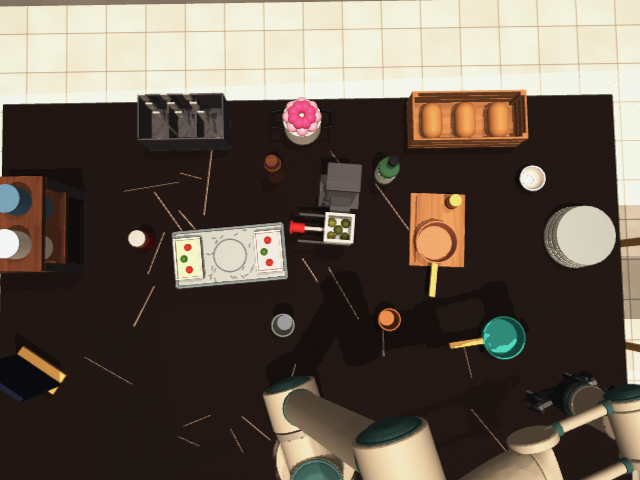

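Top view: copper pan (434,241), its handle tip (433,295), hopper (338,228), knob (297,228), platter ring (230,255), oil bottle (387,170), jar (454,201), tealight (389,320), tumbler (283,325), mill (273,167).

```bash
cat > h.py <<'E'
import numpy as np,cv2
from rig import readout,imaging,manip
def w(n,u,v,d=None,z=None):
    c=imaging.calibration(n);K,R,t=[np.array(c[k]) for k in("intrinsics","R","t")]
    r=np.linalg.inv(K)@np.array([u,v,1.])
    o=-R.T@t; dr=R.T@r
    s=d if z is None else (z-o[2])/dr[2]
    return o+dr*s
def pr(n,X):
    c=imaging.calibration(n);p=c["intrinsics"]@(np.array(c["R"])@np.array(X)+c["t"]);return p[:2]/p[2]
def cloud(n,d):
    c=imaging.calibration(n);K,R,t=[np.array(c[k]) for k in("intrinsics","R","t")]
    v,u=np.mgrid[0:480,0:640];r=np.stack([(u-K[0,2])/K[0,0],(v-K[1,2])/K[1,1],np.ones(u.shape)],-1)*d[...,None]
    return (r-t)@R
E
python3 - <<'E'
from h import *
T=np.load("top0.npz");S=np.load("scene0.npz")
a=T["p"][140:340,200:480,::-1]; a=cv2.resize(a,None,fx=2.8,fy=2.8,interpolation=cv2.INTER_CUBIC);cv2.imwrite("pics/c1.png",a)
b=S["p"][200:400,190:420,::-1]; b=cv2.resize(b,None,fx=3,fy=3,interpolation=cv2.INTER_CUBIC);cv2.imwrite("pics/c2.png",b)
C=cloud("top",T["d"]);D=cloud("scene",S["d"])
for nm,u,v in[("tabl",380,250),("pan",434,241),("handle",433,280),("board",455,255),("knob",297,228),("hop",338,213),("col",345,170),("ring",230,255),("oil",393,162),("jar",454,201),("teal",389,320),("tumb",283,325),("mill",272,160),("pep",137,239)]: print(nm,C[v,u].round(3))
for nm,u,v in[("pan",251,345),("handle",227,317),("knob",374,242),("ring",393,216),("jar",269,385),("teal",235,260)]: print("S",nm,D[v,u].round(3))
E
```

```text
tabl [ 0.555 -0.189  0.001]
pan [ 0.576 -0.333  0.022]
handle [ 0.471 -0.32   0.051]
board [ 0.537 -0.391  0.011]
knob [0.608 0.035 0.123]
hop [ 0.638 -0.067  0.179]
col [ 0.728 -0.082  0.251]
ring [0.549 0.22  0.01 ]
oil [ 0.755 -0.2    0.203]
jar [ 0.677 -0.379  0.066]
teal [ 0.364 -0.207  0.006]
tumb [ 0.356  0.08  -0.001]
mill [0.77  0.091 0.18 ]
pep [0.591 0.446 0.092]
S pan [ 0.556 -0.324  0.016]
S handle [ 0.477 -0.322  0.049]
S knob [ 0.685 -0.055  0.249]
S ring [0.546 0.226 0.004]
S jar [ 0.679 -0.38   0.067]
S teal [ 0.346 -0.184  0.023]
```

View pics/c1.png

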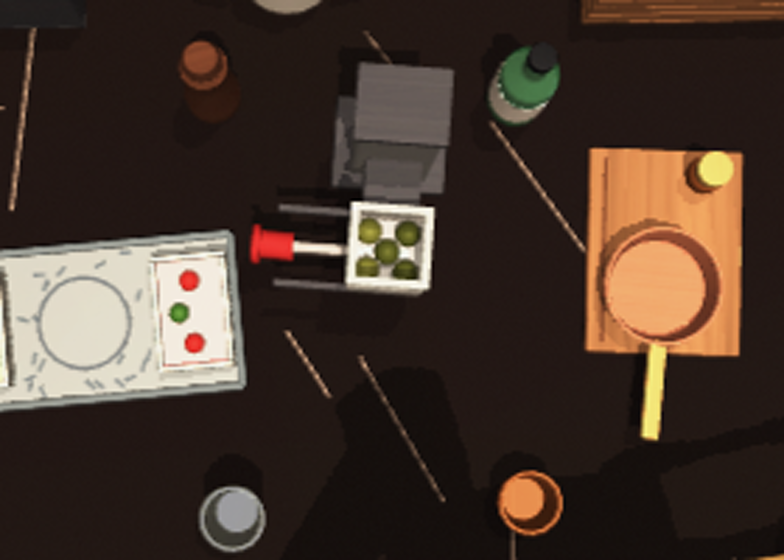

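View pics/c2.png

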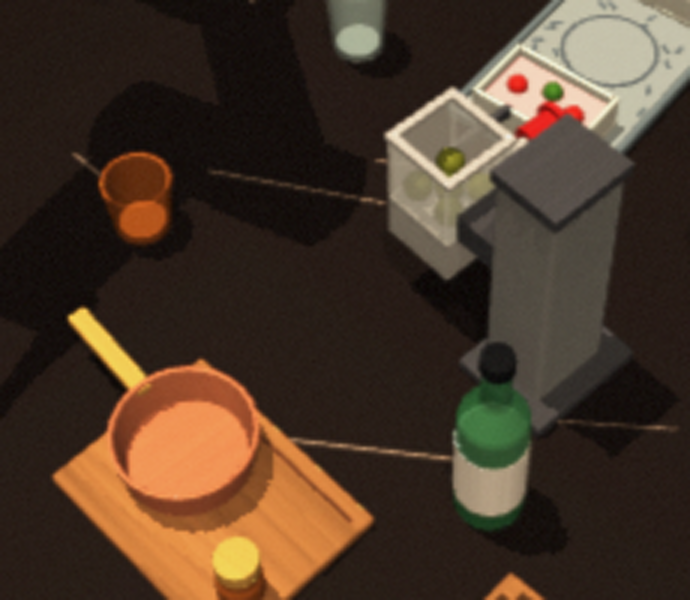

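Run:
```python
from h import *
T=np.load("top0.npz");S=np.load("scene0.npz")
C=cloud("top",T["d"]);D=cloud("scene",S["d"])
def t(x,y,z):return w("top",200+x/2.8,140+y/2.8,z=z).round(4)
def s(x,y,z):return w("scene",190+x/3,200+y/3,z=z).round(4)
print("pan top",t(662,286,.052),"scene",s(184,437,.052))
print("tip",t(651,438,.049),s(77,316,.049)," hstart",t(657,346,.049),s(135,385,.049))
print("hopper corners",[t(*p,.184) for p in((351,201),(435,208),(430,294),(346,288))],"ctr scene",s(451,139,.184))
print("column top",[t(*p,.249) for p in((359,62),(453,69),(448,144),(358,139))])
print("knob",t(277,244,.115),"flange end",t(253,245,.112),"inner",t(293,245,.115), "scene knob",s(542,124,.115))
print("ring",t(84,323,.008),s(609,51,.008))
print("tealight rim",t(530,502,.06),"tumb",t(233,519,.09),"oil",t(543,57,.2))
# two-view triangulation of some pts
def tri(a,b):
    P=[]
    for n in("top","scene"):
        c=imaging.calibration(n);P.append(c["intrinsics"]@np.c_[c["R"],c["t"]])
    X=cv2.triangulatePoints(P[0],P[1],np.array([[200+a[0]/2.8],[140+a[1]/2.8]]),np.array([[190+b[0]/3],[200+b[1]/3]]));return (X[:3]/X[3]).ravel().round(4)
print("tri pan",tri((662,286),(184,437)),"tip",tri((651,438),(77,316)),"hop",tri((390,248),(451,139)),"ring",tri((84,323),(609,51)),"knobflange",tri((262,243),(555,116)))
# pan rim from depth clouds
for n,X in(("top",C),("scene",D)):
    p=X.reshape(-1,3); m=(abs(p[:,2]-.05)<.006)&(abs(p[:,0]-.57)<.09)&(abs(p[:,1]+.33)<.09)&(p[:,0]>.51)
    q=p[m][:,:2].astype(np.float32); print(n,len(q),q.min(0),q.max(0)); print(cv2.minEnclosingCircle(q))
    m=(abs(p[:,2]-.049)<.008)&(p[:,0]<.5)&(p[:,0]>.4)&(abs(p[:,1]+.32)<.04);q=p[m]; 
    if len(q)>5:
        vx=cv2.fitLine(q[:,:2].astype(np.float32),cv2.DIST_L2,0,.01,.01).ravel(); print("handle",len(q),vx,q.min(0),q.max(0),np.median(q[:,2]))
# rail pixels
for y in(207,245,283):
    print([C[round(140+y/2.8),round(200+x/2.8)].round(3).tolist() for x in(262,284,300,320,340)])
```

```text
pan top [ 0.5705 -0.3325  0.052 ] scene [ 0.5759 -0.3366  0.052 ]
tip [ 0.4272 -0.3182  0.049 ] [ 0.4324 -0.3181  0.049 ]  hstart [ 0.5139 -0.3267  0.049 ] [ 0.5136 -0.3299  0.049 ]
hopper corners [array([ 0.6407, -0.0361,  0.184 ]), array([ 0.6333, -0.1085,  0.184 ]), array([ 0.5591, -0.1024,  0.184 ]), array([ 0.5656, -0.0303,  0.184 ])] ctr scene [ 0.6048 -0.0707  0.184 ]
column top [array([ 0.7479, -0.0433,  0.249 ]), array([ 0.7407, -0.1208,  0.249 ]), array([ 0.6785, -0.1152,  0.249 ]), array([ 0.6839, -0.0412,  0.249 ])]
knob [0.6112 0.0298 0.115 ] flange end [0.611  0.0516 0.112 ] inner [0.61   0.0153 0.115 ] scene knob [0.6125 0.0346 0.115 ]
ring [0.5479 0.2207 0.008 ] [0.5499 0.2196 0.008 ]
tealight rim [ 0.3704 -0.2008  0.06  ] tumb [0.3627 0.0749 0.09  ] oil [ 0.7599 -0.2029  0.2   ]
tri pan [ 0.5714 -0.3341  0.0436] tip [ 0.4284 -0.3178  0.0448] hop [ 0.601  -0.0682  0.1786] ring [0.5483 0.2214 0.0053] knobflange [0.6142 0.045  0.117 ]
top 246 [ 0.51000476 -0.3901505 ] [ 0.62740904 -0.2775463 ]
((0.568081796169281, -0.33340418338775635), 0.05986374244093895)
handle 174 [ 0.9929639  -0.11841746  0.4633729  -0.3201189 ] [ 0.42829922 -0.33232178  0.04280061] [ 0.49973186 -0.30907352  0.05698059] 0.04897024173227103
scene 370 [ 0.5104467  -0.38996556] [ 0.6261248  -0.27723336]
((0.5683472156524658, -0.3335849642753601), 0.05875934660434723)
handle 194 [ 0.9922253  -0.12445448  0.46320996 -0.32129252] [ 0.42552264 -0.33216337  0.0412094 ] [ 0.49908281 -0.30903529  0.05379901] 0.0479218083345987
[[0.658, 0.045, 0.001], [0.644, 0.024, 0.119], [0.645, 0.009, 0.113], [0.644, -0.009, 0.119], [0.644, -0.027, 0.116]]
[[0.609, 0.042, 0.123], [0.608, 0.024, 0.123], [0.609, 0.009, 0.109], [0.608, -0.008, 0.117], [0.608, -0.026, 0.116]]
[[0.584, 0.046, 0.002], [0.576, 0.025, 0.112], [0.576, 0.01, 0.116], [0.575, -0.008, 0.113], [0.575, -0.025, 0.12]]
```

Pan at (0.569,-0.3335), yaw about -0.12, grip point (0.455,-0.3195,0.044). Spout (0.600,-0.069), dispenser yaw about -0.09, knob (0.610,0.031,0.108). Two guide rails sit ±34 mm beside the stem and end near the barrel's middle, so I will grip the flange end. Bay (0.548,0.221).

Emit:
servo_tool:
  moves:
    - {"dp": [0, 0, 0], "delta_rot": [0, 0, 1], "fingers": 0.6}
    - {"dp": [0, 0, 0], "delta_rot": [0, 0, 1], "fingers": 0.6}
    - {"dp": [0, 0, 0], "delta_rot": [0, 0, 1], "fingers": 0.6}
    - {"dp": [0, 0, 0], "delta_rot": [0, 0, 1], "fingers": 0.6}
    - {"dp": [0, 0, 0], "delta_rot": [0, 0, 1], "fingers": 0.6}
  force: 60

```text
clock: 0.6
position: [0.2274, -0.5279, 0.3034]
ee_rot: [-0.001, 0.999, -0.049, -0.0]
contact_force: [0.1, 0.8, -0.0]
width: 0.0512
gripper_force: 0.0
```

Emit:
servo_tool:
  moves:
    - {"dp": [0, 0, 0], "delta_rot": [0, 0, 0.3], "fingers": 0.6}
    - {"dp": [0.14, -0.16, 0], "delta_rot": [0, 0, 0], "fingers": 0.6}
    - {"dp": [0.14, -0.16, 0], "delta_rot": [0, 0, 0], "fingers": 0.6}
    - {"dp": [0.14, -0.16, 0], "delta_rot": [0, 0, 0], "fingers": 0.6}
    - {"dp": [0.14, -0.16, 0], "delta_rot": [0, 0, 0], "fingers": 0.6}

```text
clock: 1.1
position: [0.3552, -0.4136, 0.3035]
ee_rot: [-0.0, 0.998, -0.062, -0.0]
contact_force: [0.7, -0.9, -0.2]
width: 0.0509
gripper_force: 0.0
```

Emit:
servo_tool:
  moves:
    - {"dp": [0.14, -0.16, 0], "delta_rot": [0, 0, 0], "fingers": 0.6}
    - {"dp": [0.14, -0.16, 0], "delta_rot": [0, 0, 0], "fingers": 0.6}
    - {"dp": [0.14, -0.16, 0.1], "delta_rot": [0, 0, 0], "fingers": 0.6}
    - {"dp": [0, 0, 0.2], "delta_rot": [0, 0, 0], "fingers": 0.6}
    - {"dp": [0, 0, 0], "delta_rot": [0, 0, 0], "fingers": 0.6}

```text
clock: 1.6
position: [0.4479, -0.3265, 0.239]
ee_rot: [-0.004, 0.998, -0.06, -0.005]
contact_force: [-1.8, 1.4, -0.4]
width: 0.051
gripper_force: 0.0
```

Emit:
servo_tool:
  moves:
    - {"dp": [0.03, -0.04, 0.15], "delta_rot": [0, 0, 0], "fingers": 0.6}
    - {"dp": [0, 0, 0.15], "delta_rot": [0, 0, 0], "fingers": 0.6}
    - {"dp": [0, 0, 0.15], "delta_rot": [0, 0, 0], "fingers": 0.6}
    - {"dp": [0, 0, 0.1], "delta_rot": [0, 0, 0], "fingers": 0.6}
    - {"dp": [0, 0, 0], "delta_rot": [0, 0, 0], "fingers": 0.6}

```text
clock: 2.1
position: [0.4549, -0.3226, 0.1323]
ee_rot: [-0.002, 0.998, -0.062, -0.002]
contact_force: [-0.7, 0.3, 0.3]
width: 0.0507
gripper_force: 0.0
```

Run:
```python
from h import *
p,d=imaging.get_image("scene");q,e=imaging.get_image("top")
a=cv2.resize(p[250:400,150:320,::-1],None,fx=3,fy=3);b=cv2.resize(q[190:340,390:480,::-1],None,fx=3,fy=3);cv2.imwrite("pics/g1.png",np.hstack([a,b]))
print(readout.get_state()["position"])
```

```text
[ 0.45658268 -0.3237954   0.13493047]
```

View pics/g1.png

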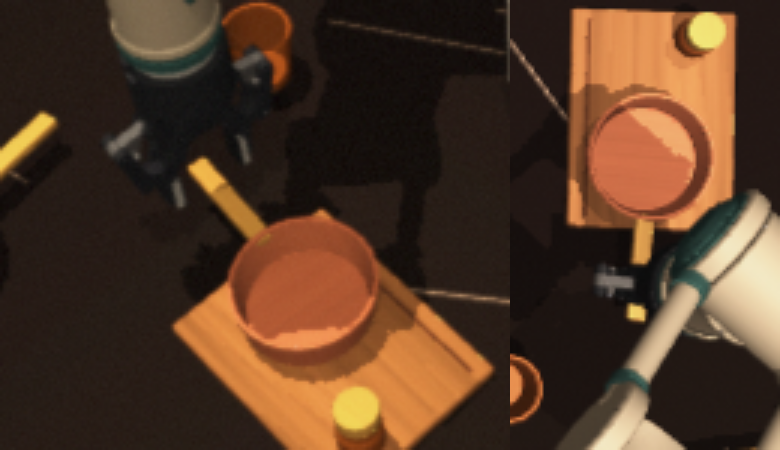

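The fingers straddle the handle (left panel, about (215,185)), so I descend and grasp.

Emit:
servo_tool:
  moves:
    - {"dp": [0, -0.02, 0.1], "delta_rot": [0, 0, 0], "fingers": 0.6}
    - {"dp": [0, 0, 0.08], "delta_rot": [0, 0, 0], "fingers": 0.6}
    - {"dp": [0, 0, 0], "delta_rot": [0, 0, 0], "fingers": 0.6}
    - {"dp": [0, 0, 0], "delta_rot": [0, 0, 0], "fingers": 0.0}
    - {"dp": [0, 0, 0], "delta_rot": [0, 0, 0], "fingers": 0.0}
  force: 80

```text
clock: 2.7
position: [0.4578, -0.3197, 0.0996]
ee_rot: [0.001, 0.998, -0.062, 0.001]
contact_force: [0.6, 0.1, 1.0]
width: 0.0231
gripper_force: 0.0
```

Emit:
servo_tool:
  moves:
    - {"dp": [0, 0, 0], "delta_rot": [0, 0, 0], "fingers": 0.0}
    - {"dp": [0, 0, 0], "delta_rot": [0, 0, 0], "fingers": 0.0}
    - {"dp": [0, 0, 0], "delta_rot": [0, 0, 0], "fingers": 0.0}
    - {"dp": [0, 0, -0.05], "delta_rot": [0, 0, 0], "fingers": 0.0}
    - {"dp": [0, 0, -0.1], "delta_rot": [0, 0, 0], "fingers": 0.0}

```text
clock: 3.2
position: [0.4553, -0.3174, 0.1265]
ee_rot: [-0.002, 0.998, -0.061, -0.003]
contact_force: [-1.1, -0.2, -2.2]
width: 0.0144
gripper_force: 78.0
```

Emit:
servo_tool:
  moves:
    - {"dp": [0, 0, -0.1], "delta_rot": [0, 0, 0], "fingers": 0.0}
    - {"dp": [0, 0, 0], "delta_rot": [0, 0, 0], "fingers": 0.0}
    - {"dp": [0, 0, 0], "delta_rot": [0, 0, 0], "fingers": 0.0}

```text
clock: 3.5
position: [0.4565, -0.3184, 0.1476]
ee_rot: [-0.0, 0.998, -0.061, -0.0]
contact_force: [-0.3, -0.4, -3.2]
width: 0.0144
gripper_force: 78.0
```

```bash
cat > pan.py <<'E'
from h import *
def pan(x0,y0,z0,r=.1):
    for n in("top","scene"):
        p,d=imaging.get_image(n);X=cloud(n,d).reshape(-1,3);c=p.reshape(-1,3).astype(int)
        m=(np.hypot(X[:,0]-x0,X[:,1]-y0)<r)&(X[:,2]>z0)&(X[:,2]<z0+.12)&(c[:,0]>1.35*c[:,1])&(c[:,0]>60)&(c[:,1]<1.8*c[:,2]+20)
        q=X[m];
        if len(q)<20: print(n,len(q));continue
        top=np.percentile(q[:,2],97);k=q[q[:,2]>top-.008]
        print(n,len(q),"ztop",top.round(4),cv2.minEnclosingCircle(k[:,:2].astype(np.float32)),"plane z",)
        A=np.c_[k[:,:2]-k[:,:2].mean(0),np.ones(len(k))];print("  rim slope",np.linalg.lstsq(A,k[:,2],rcond=None)[0].round(3))
E
python3 - <<'E'
from pan import *
s=readout.get_state();print(s["position"],s["ee_rot"],s["width"],s["gripper_force"],s["moment"])
pan(.57,-.333,.07)
E
```

```text
[ 0.45653716 -0.31837812  0.14759094] [-1.87176772e-04  9.98108551e-01 -6.14742390e-02 -4.50418120e-04] 0.014419986560516383 78.04364204406738 [0.03705895 0.26888813 0.00178507]
top 559 ztop 0.103 ((0.5551306009292603, -0.3322354257106781), 0.07110380381345749) plane z
  rim slope [-0.002  0.008  0.099]
scene 833 ztop 0.0983 ((0.5487169027328491, -0.33113861083984375), 0.07680386304855347) plane z
  rim slope [-0.018  0.001  0.095]
```

Emit:
servo_tool:
  moves:
    - {"dp": [0.003, -0.08, 0], "delta_rot": [0, 0, 0], "fingers": 0.0}
    - {"dp": [0.003, -0.14, 0], "delta_rot": [0, 0, 0], "fingers": 0.0}
    - {"dp": [0.003, -0.14, 0], "delta_rot": [0, 0, 0], "fingers": 0.0}
    - {"dp": [0.003, -0.14, 0], "delta_rot": [0, 0, 0], "fingers": 0.0}
    - {"dp": [0.003, -0.14, 0], "delta_rot": [0, 0, 0], "fingers": 0.0}

```text
clock: 4.1
position: [0.475, -0.1896, 0.1469]
ee_rot: [-0.001, 0.998, -0.062, -0.001]
contact_force: [-0.1, -0.2, -2.6]
width: 0.0143
gripper_force: 78.1
```

Emit:
servo_tool:
  moves:
    - {"dp": [0, -0.08, 0], "delta_rot": [0, 0, 0], "fingers": 0.0}
    - {"dp": [0, 0, 0.05], "delta_rot": [0, 0, 0], "fingers": 0.0}
    - {"dp": [0, 0, 0.1], "delta_rot": [0, 0, 0], "fingers": 0.0}
    - {"dp": [0, 0, 0.07], "delta_rot": [0, 0, 0], "fingers": 0.0}
    - {"dp": [0, 0, 0], "delta_rot": [0, 0, 0], "fingers": 0.0}

```text
clock: 4.6
position: [0.4761, -0.176, 0.1015]
ee_rot: [-0.001, 0.998, -0.062, -0.003]
contact_force: [-0.7, 0.2, -2.3]
width: 0.0142
gripper_force: 78.1
```

Emit:
servo_tool:
  moves:
    - {"dp": [0, 0, 0], "delta_rot": [0, 0, 0], "fingers": 0.0}
    - {"dp": [0, 0, 0], "delta_rot": [0, 0, 0], "fingers": 0.0}

```text
clock: 4.8
position: [0.4781, -0.1769, 0.1043]
ee_rot: [0.0, 0.998, -0.062, 0.001]
contact_force: [-0.7, 0.1, -2.5]
width: 0.0144
gripper_force: 78.1
```

Run:
```python
from pan import *
s=readout.get_state();print(s["position"],s["ee_rot"],s["contact_force"])
pan(.59,-.19,.02)
```

```text
[ 0.47812607 -0.17687574  0.10431447] [ 3.77309119e-04  9.98087793e-01 -6.18084781e-02  5.71513486e-04] [-0.67896937  0.14848272 -2.49795212]
top 937 ztop 0.0584 ((0.5921651721000671, -0.1928286999464035), 0.056875113397836685) plane z
  rim slope [-0.002  0.004  0.055]
scene 1104 ztop 0.0565 ((0.5690758228302002, -0.19054582715034485), 0.07760512083768845) plane z
  rim slope [-0.022  0.001  0.053]
```

Emit:
servo_tool:
  moves:
    - {"dp": [0, 0, 0.04], "delta_rot": [0, 0, 0], "fingers": 0.0}
    - {"dp": [-0.007, -0.08, 0], "delta_rot": [0, 0, 0], "fingers": 0.0}
    - {"dp": [-0.007, -0.12, 0], "delta_rot": [0, 0, 0], "fingers": 0.0}
    - {"dp": [-0.007, -0.12, 0], "delta_rot": [0, 0, 0], "fingers": 0.0}
    - {"dp": [-0.007, -0.12, 0], "delta_rot": [0, 0, 0], "fingers": 0.0}

```text
clock: 5.4
position: [0.4825, -0.0865, 0.0958]
ee_rot: [-0.0, 0.998, -0.062, -0.0]
contact_force: [-0.6, 0.2, -3.9]
width: 0.0141
gripper_force: 78.2
```

Emit:
servo_tool:
  moves:
    - {"dp": [-0.007, -0.12, 0], "delta_rot": [0, 0, 0], "fingers": 0.0}
    - {"dp": [0, -0.055, 0], "delta_rot": [0, 0, 0], "fingers": 0.0}
    - {"dp": [0, 0, 0], "delta_rot": [0, 0, 0], "fingers": 0.0}
    - {"dp": [0, 0, 0.02], "delta_rot": [0, 0, 0], "fingers": 0.0}
    - {"dp": [0, 0, 0], "delta_rot": [0, 0, 0], "fingers": 0.0}

```text
clock: 5.9
position: [0.4856, -0.0539, 0.0914]
ee_rot: [0.0, 0.998, -0.062, -0.0]
contact_force: [-0.4, -0.1, -2.8]
width: 0.0143
gripper_force: 78.3
```

Emit:
servo_tool:
  moves:
    - {"dp": [0, 0, 0.012], "delta_rot": [0, 0, 0], "fingers": 0.0}
    - {"dp": [0, 0, 0], "delta_rot": [0, 0, 0], "fingers": 0.0}
    - {"dp": [0, 0, 0], "delta_rot": [0, 0, 0], "fingers": 0.0}

```text
clock: 6.2
position: [0.486, -0.0539, 0.0895]
ee_rot: [0.0, 0.998, -0.062, 0.0]
contact_force: [-0.5, -1.0, -1.4]
width: 0.0142
gripper_force: 78.4
```

Emit:
servo_tool:
  moves:
    - {"dp": [0, 0, 0.008], "delta_rot": [0, 0, 0], "fingers": 0.0}
    - {"dp": [0, 0, 0], "delta_rot": [0, 0, 0], "fingers": 0.0}
    - {"dp": [0, 0, 0], "delta_rot": [0, 0, 0], "fingers": 0.0}

```text
clock: 6.5
position: [0.486, -0.0535, 0.088]
ee_rot: [0.0, 0.998, -0.062, 0.0]
contact_force: [0.1, -0.9, -0.1]
width: 0.0146
gripper_force: 78.5
```

Run:
```python
from pan import *
s=readout.get_state();print(s["position"],s["ee_rot"],s["contact_force"],s["moment"])
pan(.60,-.07,.008)
p,d=imaging.get_image("scene");cv2.imwrite("pics/s2.png",cv2.resize(p[180:380,220:460,::-1],None,fx=3,fy=3))
```

```text
[ 0.48602393 -0.05345809  0.08801928] [ 1.56086832e-04  9.98095055e-01 -6.16938913e-02  3.16951487e-04] [ 0.09756234 -0.91613046 -0.14005488] [-0.12667122  0.07142082 -0.17077535]
top 379 ztop 0.1226 ((0.5983430743217468, 0.0007280735298991203), 0.035195715725421906) plane z
  rim slope [0.074 0.04  0.12 ]
scene 389 ztop 0.1191 ((0.6382977962493896, -0.03620649129152298), 0.07278598845005035) plane z
  rim slope [0.211 0.144 0.117]
```

View pics/s2.png

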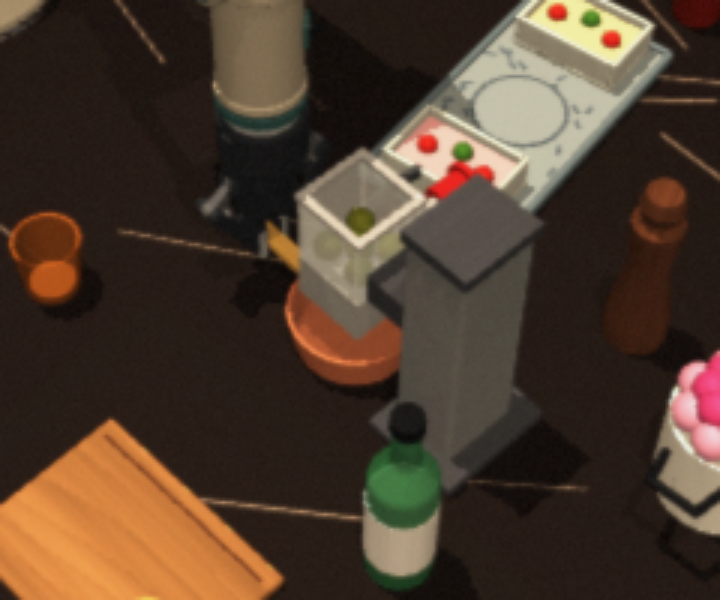

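The pan stands under the spout: rim at crop (345,330) beneath the sleeve, handle at (283,245). I release, then raise and turn the tool.

Emit:
servo_tool:
  moves:
    - {"dp": [0, 0, 0], "delta_rot": [0, 0, 0], "fingers": 0.3}
    - {"dp": [0, 0, 0], "delta_rot": [0, 0, 0], "fingers": 0.5}
    - {"dp": [0, 0, 0], "delta_rot": [0, 0, 0], "fingers": 0.5}
    - {"dp": [0, 0, -0.05], "delta_rot": [0, 0, 0], "fingers": 0.5}
    - {"dp": [0, 0, -0.1], "delta_rot": [0, 0, 0], "fingers": 0.5}

```text
clock: 7.15
position: [0.4849, -0.053, 0.1176]
ee_rot: [-0.0, 0.998, -0.062, -0.002]
contact_force: [-0.6, -0.1, -0.6]
width: 0.0425
gripper_force: 0.0
```

Emit:
servo_tool:
  moves:
    - {"dp": [0, 0, -0.15], "delta_rot": [0, 0, 0], "fingers": 0.5}
    - {"dp": [0, 0, -0.2], "delta_rot": [0, 0, -1], "fingers": 0.5}
    - {"dp": [0, 0, -0.2], "delta_rot": [0, 0, -1], "fingers": 0.5}
    - {"dp": [0, 0, -0.2], "delta_rot": [0, 0, -1], "fingers": 0.5}
    - {"dp": [0, 0, -0.2], "delta_rot": [0, 0, -1], "fingers": 0.5}

```text
clock: 7.65
position: [0.4853, -0.053, 0.3105]
ee_rot: [0.0, 0.99, 0.14, 0.001]
contact_force: [0.9, -0.7, 0.7]
width: 0.0425
gripper_force: 0.0
```

Emit:
servo_tool:
  moves:
    - {"dp": [0, 0, 0], "delta_rot": [0, 0, -1], "fingers": 0.5}
    - {"dp": [0, 0, 0], "delta_rot": [0, 0, -1], "fingers": 0.5}
    - {"dp": [0, 0, 0], "delta_rot": [0, 0, -1], "fingers": 0.5}
    - {"dp": [0, 0, 0], "delta_rot": [0, 0, -1], "fingers": 0.5}
    - {"dp": [0, 0, 0], "delta_rot": [0, 0, -1], "fingers": 0.5}

```text
clock: 8.15
position: [0.4855, -0.0531, 0.3087]
ee_rot: [0.0, 0.925, 0.381, 0.0]
contact_force: [-0.8, -0.9, 0.2]
width: 0.043
gripper_force: 0.0
```

Emit:
servo_tool:
  moves:
    - {"dp": [0, 0, 0], "delta_rot": [0, 0, -1], "fingers": 0.5}
    - {"dp": [0, 0, 0], "delta_rot": [0, 0, -1], "fingers": 0.5}
    - {"dp": [0, 0, 0], "delta_rot": [0, 0, -1], "fingers": 0.5}
    - {"dp": [0, 0, 0], "delta_rot": [0, 0, -1], "fingers": 0.5}
    - {"dp": [0, 0, 0], "delta_rot": [0, 0, -1], "fingers": 0.5}

```text
clock: 8.65
position: [0.4855, -0.0531, 0.3087]
ee_rot: [0.0, 0.802, 0.598, 0.0]
contact_force: [-0.2, -0.3, 0.4]
width: 0.0429
gripper_force: 0.0
```

Emit:
servo_tool:
  moves:
    - {"dp": [0, 0, 0], "delta_rot": [0, 0, -1], "fingers": 0.5}
    - {"dp": [0, 0, 0], "delta_rot": [0, 0, -1], "fingers": 0.5}
    - {"dp": [0, 0, 0], "delta_rot": [0, 0, 0], "fingers": 0.5}
    - {"dp": [0, 0, 0], "delta_rot": [0, 0, 0], "fingers": 0.5}

```text
clock: 9.05
position: [0.4857, -0.0532, 0.3084]
ee_rot: [0.0, 0.74, 0.672, 0.0]
contact_force: [0.0, -0.0, -1.3]
width: 0.0427
gripper_force: 0.0
```

Run:
```python
from pan import *
s=readout.get_state();print(s["position"],s["ee_rot"],s["qpos"])
p,d=imaging.get_image("top");X=cloud("top",d).reshape(-1,3);c=p.reshape(-1,3).astype(int)
m=(c[:,0]>120)&(c[:,0]>3*c[:,1])&(c[:,0]>3*c[:,2])&(X[:,2]>.09)&(X[:,2]<.14);q=X[m];print("knob",len(q),q.min(0),q.max(0),np.median(q,0))
a=cv2.resize(p[190:290,270:370,::-1],None,fx=5,fy=5,interpolation=cv2.INTER_CUBIC);cv2.imwrite("pics/k1.png",a)
p,d=imaging.get_image("scene")
```

```text
[ 0.48568168 -0.05316603  0.30838375] [2.69605133e-04 7.40193155e-01 6.72394230e-01 1.41081478e-04] [-2.51521585e-01  1.42172664e-01  1.67140611e+00 -6.24333707e-05
  1.32740833e+00 -1.55587626e-01]
knob 138 [0.59635202 0.01675925 0.10917624] [0.62910178 0.05289352 0.13216742] [0.61110367 0.03713755 0.12071162]
```

View pics/k1.png

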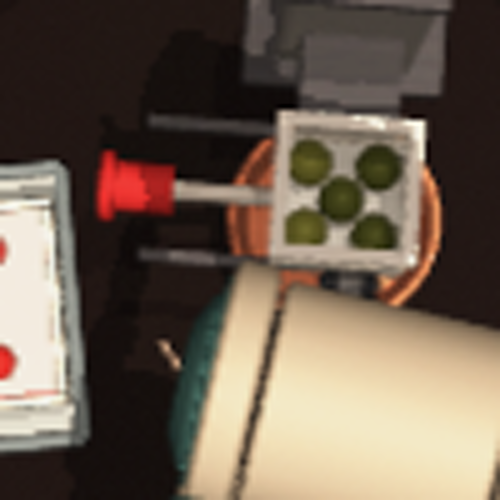

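Knob barrel spans y 0.017–0.046 and the flange 0.046–0.053, with its axis at x≈0.612. The rails end at y≈0.03 (crop x≈140). All five olives are still in the hopper. I'll grip at (0.612,0.052).

Emit:
servo_tool:
  moves:
    - {"dp": [0.1, 0.1, 0], "delta_rot": [0, 0, 0], "fingers": 0.6}
    - {"dp": [0.15, 0.15, 0], "delta_rot": [0, 0, 0], "fingers": 0.6}
    - {"dp": [0.15, 0.15, 0], "delta_rot": [0, 0, 0], "fingers": 0.6}
    - {"dp": [0.12, 0.12, 0], "delta_rot": [0, 0, 0], "fingers": 0.6}
    - {"dp": [0.065, 0.058, 0], "delta_rot": [0, 0, 0], "fingers": 0.6}

```text
clock: 9.65
position: [0.614, 0.0543, 0.3074]
ee_rot: [0.0, 0.739, 0.673, 0.001]
contact_force: [-0.7, -0.5, -0.0]
width: 0.0511
gripper_force: 0.0
```

Emit:
servo_tool:
  moves:
    - {"dp": [0, 0, 0.1], "delta_rot": [0, 0, 0], "fingers": 0.6}
    - {"dp": [0, 0, 0.15], "delta_rot": [0, 0, 0], "fingers": 0.6}
    - {"dp": [0, 0, 0.15], "delta_rot": [0, 0, 0], "fingers": 0.6}
    - {"dp": [0, 0, 0.1], "delta_rot": [0, 0, 0], "fingers": 0.6}
    - {"dp": [0, 0, 0], "delta_rot": [0, 0, 0], "fingers": 0.6}

```text
clock: 10.15
position: [0.61, 0.0524, 0.2046]
ee_rot: [-0.002, 0.74, 0.673, -0.003]
contact_force: [-0.7, 0.7, -1.0]
width: 0.0514
gripper_force: 0.0
```

Emit:
servo_tool:
  moves:
    - {"dp": [0, 0, 0], "delta_rot": [0, 0, 0], "fingers": 0.6}
    - {"dp": [0, 0, 0], "delta_rot": [0, 0, 0], "fingers": 0.6}

```text
clock: 10.35
position: [0.6129, 0.0523, 0.2095]
ee_rot: [0.001, 0.74, 0.673, 0.001]
contact_force: [-0.7, 0.1, 0.0]
width: 0.0516
gripper_force: 0.0
```

Position good; descend 47 mm and close.

Emit:
servo_tool:
  moves:
    - {"dp": [0, 0, 0.1], "delta_rot": [0, 0, 0], "fingers": 0.6}
    - {"dp": [0, 0, 0.1], "delta_rot": [0, 0, 0], "fingers": 0.6}
    - {"dp": [0, 0, 0.035], "delta_rot": [0, 0, 0], "fingers": 0.6}
    - {"dp": [0, 0, 0], "delta_rot": [0, 0, 0], "fingers": 0.6}
    - {"dp": [0, 0, 0], "delta_rot": [0, 0, 0], "fingers": 0.3}
  force: 80

```text
clock: 10.85
position: [0.6127, 0.0523, 0.1621]
ee_rot: [0.001, 0.74, 0.673, 0.001]
contact_force: [0.6, -0.3, -0.1]
width: 0.0379
gripper_force: 0.0
```

Emit:
servo_tool:
  moves:
    - {"dp": [0, 0, 0], "delta_rot": [0, 0, 0], "fingers": 0.2}
    - {"dp": [0, 0, 0], "delta_rot": [0, 0, 0], "fingers": 0.2}
    - {"dp": [0, 0, 0], "delta_rot": [0, 0, 0], "fingers": 0.2}
    - {"dp": [0, 0, 0], "delta_rot": [0, 0, 0], "fingers": 0.2}

```text
clock: 11.25
position: [0.6125, 0.0524, 0.1626]
ee_rot: [0.001, 0.74, 0.673, 0.001]
contact_force: [-1.1, 0.4, 6.1]
width: 0.033
gripper_force: 79.0
```

Emit:
servo_tool:
  moves:
    - {"dp": [0.03, 0, 0], "delta_rot": [0, 0, 0], "fingers": 0.2}
    - {"dp": [0.04, 0, 0], "delta_rot": [0, 0, 0], "fingers": 0.2}
    - {"dp": [0.04, 0, 0], "delta_rot": [0, 0, 0], "fingers": 0.2}
    - {"dp": [0.04, 0, 0], "delta_rot": [0, 0, 0], "fingers": 0.2}
    - {"dp": [0, 0, 0], "delta_rot": [0, 0, 0], "fingers": 0.2}

```text
clock: 11.75
position: [0.6152, 0.0819, 0.1626]
ee_rot: [0.001, 0.739, 0.673, 0.0]
contact_force: [-1.9, -1.9, 6.4]
width: 0.0326
gripper_force: 79.0
```

```bash
cat > kn.py <<'E'
from pan import *
def knob(z=.09):
    s=readout.get_state();print(s["position"].round(4),s["contact_force"].round(1),s["width"])
    for n in("top","scene"):
        p,d=imaging.get_image(n);X=cloud(n,d).reshape(-1,3);c=p.reshape(-1,3).astype(int)
        m=(c[:,0]>100)&(c[:,0]>3*c[:,1])&(c[:,0]>3*c[:,2])&(X[:,2]>z)&(X[:,2]<.14)&(abs(X[:,0]-.615)<.05)&(X[:,1]<.16)&(X[:,1]>-.02);q=X[m]
        if len(q):print("knob",n,len(q),q.min(0).round(3),q.max(0).round(3))
E
python3 -c "
from kn import *
knob()"
```

```text
[0.6152 0.0819 0.1626] [-1.9 -1.9  6.4] 0.03260005631111416
knob scene 100 [0.603 0.044 0.108] [0.627 0.08  0.127]
```

Knob follows (28 mm out). Continue.

Emit:
servo_tool:
  moves:
    - {"dp": [0.04, 0, 0], "delta_rot": [0, 0, 0], "fingers": 0.2}
    - {"dp": [0.04, 0, 0], "delta_rot": [0, 0, 0], "fingers": 0.2}
    - {"dp": [0.04, 0, 0], "delta_rot": [0, 0, 0], "fingers": 0.2}
    - {"dp": [0.04, 0, 0], "delta_rot": [0, 0, 0], "fingers": 0.2}
    - {"dp": [0.02, 0, 0], "delta_rot": [0, 0, 0], "fingers": 0.2}

```text
clock: 12.35
position: [0.6184, 0.1166, 0.1626]
ee_rot: [0.003, 0.739, 0.674, -0.001]
contact_force: [-3.7, -12.0, 7.4]
width: 0.0328
gripper_force: 79.1
```

Emit:
servo_tool:
  moves:
    - {"dp": [0, 0, 0], "delta_rot": [0, 0, 0], "fingers": 0.2}
    - {"dp": [0, 0, 0], "delta_rot": [0, 0, 0], "fingers": 0.2}
    - {"dp": [0, 0, 0], "delta_rot": [0, 0, 0], "fingers": 0.2}
    - {"dp": [0, 0, 0], "delta_rot": [0, 0, 0], "fingers": 0.2}
    - {"dp": [0, 0, 0], "delta_rot": [0, 0, 0], "fingers": 0.2}

```text
clock: 12.85
position: [0.6184, 0.1164, 0.1626]
ee_rot: [0.002, 0.739, 0.673, -0.001]
contact_force: [-2.1, -4.9, 6.3]
width: 0.0327
gripper_force: 79.0
```

```bash
python3 -c "
from kn import *
knob()
p,d=imaging.get_image('top');a=cv2.resize(p[180:290,260:380,::-1],None,fx=3,fy=3);p,d=imaging.get_image('scene');b=cv2.resize(p[200:310,300:420,::-1],None,fx=3,fy=3);cv2.imwrite('pics/k2.png',np.hstack([a,b]))"
```

```text
[0.6184 0.1164 0.1626] [-2.1 -4.9  6.3] 0.032745332910880096
knob scene 136 [0.603 0.076 0.097] [0.631 0.114 0.127]
```

View pics/k2.png

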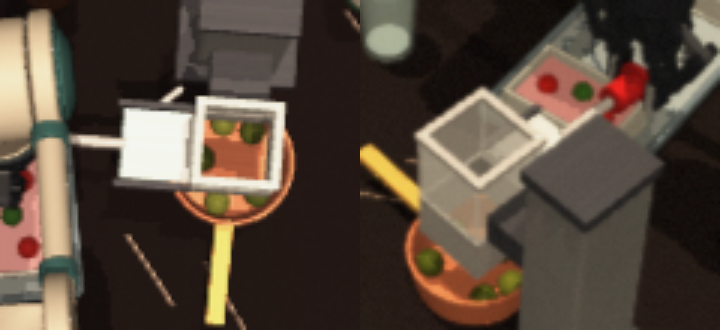

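The gate is open and all five olives lie in the pan (left panel at (222,127), (250,133), (205,158), (217,200), (260,198)). Push home.

Emit:
servo_tool:
  moves:
    - {"dp": [-0.03, 0, 0], "delta_rot": [0, 0, 0], "fingers": 0.2}
    - {"dp": [-0.04, 0, 0], "delta_rot": [0, 0, 0], "fingers": 0.2}
    - {"dp": [-0.04, 0, 0], "delta_rot": [0, 0, 0], "fingers": 0.2}
    - {"dp": [-0.04, 0, 0], "delta_rot": [0, 0, 0], "fingers": 0.2}
    - {"dp": [-0.04, 0, 0], "delta_rot": [0, 0, 0], "fingers": 0.2}

```text
clock: 13.55
position: [0.6151, 0.0816, 0.1626]
ee_rot: [-0.0, 0.74, 0.673, 0.002]
contact_force: [-1.7, 0.0, 6.2]
width: 0.0325
gripper_force: 78.9
```

Emit:
servo_tool:
  moves:
    - {"dp": [-0.04, 0, 0], "delta_rot": [0, 0, 0], "fingers": 0.2}
    - {"dp": [-0.04, 0, 0], "delta_rot": [0, 0, 0], "fingers": 0.2}
    - {"dp": [-0.04, 0, 0], "delta_rot": [0, 0, 0], "fingers": 0.2}
    - {"dp": [-0.023, 0, 0], "delta_rot": [0, 0, 0], "fingers": 0.2}
    - {"dp": [0, 0, 0], "delta_rot": [0, 0, 0], "fingers": 0.2}

```text
clock: 14.05
position: [0.6124, 0.0522, 0.1626]
ee_rot: [0.0, 0.74, 0.673, 0.002]
contact_force: [-0.6, 1.4, 6.2]
width: 0.0328
gripper_force: 78.9
```

Emit:
servo_tool:
  moves:
    - {"dp": [0, 0, 0], "delta_rot": [0, 0, 0], "fingers": 0.2}
    - {"dp": [0, 0, 0], "delta_rot": [0, 0, 0], "fingers": 0.2}
    - {"dp": [0, 0, 0], "delta_rot": [0, 0, 0], "fingers": 0.2}

```text
clock: 14.35
position: [0.6125, 0.0523, 0.1626]
ee_rot: [0.001, 0.74, 0.673, 0.001]
contact_force: [-0.6, 0.9, 6.4]
width: 0.033
gripper_force: 79.0
```

```bash
python3 -c "
from kn import *
knob()"
```

```text
[0.6125 0.0523 0.1626] [-0.6  0.9  6.4] 0.03303251959773427
knob scene 78 [0.6   0.015 0.11 ] [0.619 0.051 0.127]
```

Emit:
servo_tool:
  moves:
    - {"dp": [-0.01, 0, 0], "delta_rot": [0, 0, 0], "fingers": 0.2}
    - {"dp": [0, 0, 0], "delta_rot": [0, 0, 0], "fingers": 0.2}
    - {"dp": [0, 0, 0], "delta_rot": [0, 0, 0], "fingers": 0.6}
    - {"dp": [0, 0, 0], "delta_rot": [0, 0, 0], "fingers": 0.6}
    - {"dp": [0, 0, 0], "delta_rot": [0, 0, 0], "fingers": 0.6}

```text
clock: 14.95
position: [0.6117, 0.0495, 0.1609]
ee_rot: [0.0, 0.74, 0.673, -0.0]
contact_force: [0.2, -0.3, -0.7]
width: 0.0511
gripper_force: 0.0
```

Emit:
servo_tool:
  moves:
    - {"dp": [0, 0, -0.08], "delta_rot": [0, 0, 0], "fingers": 0.6}
    - {"dp": [0, 0, -0.18], "delta_rot": [0, 0, 0], "fingers": 0.6}
    - {"dp": [0, 0, -0.2], "delta_rot": [0, 0, 0], "fingers": 0.6}
    - {"dp": [0, 0, -0.2], "delta_rot": [0, 0, 0], "fingers": 0.6}
    - {"dp": [0, 0, -0.07], "delta_rot": [0, 0, 0], "fingers": 0.6}

```text
clock: 15.45
position: [0.6133, 0.0494, 0.3117]
ee_rot: [0.003, 0.74, 0.673, 0.003]
contact_force: [0.5, 0.6, -0.8]
width: 0.0511
gripper_force: 0.0
```

Emit:
servo_tool:
  moves:
    - {"dp": [-0.1, -0.1, 0], "delta_rot": [0, 0, 0], "fingers": 0.6}
    - {"dp": [-0.15, -0.15, 0], "delta_rot": [0, 0, 0], "fingers": 0.6}
    - {"dp": [-0.15, -0.15, 0], "delta_rot": [0, 0, 0], "fingers": 0.6}
    - {"dp": [-0.12, -0.12, 0], "delta_rot": [0, 0, 0], "fingers": 0.6}
    - {"dp": [-0.06, -0.055, 0], "delta_rot": [0, 0, 0], "fingers": 0.6}

```text
clock: 15.95
position: [0.4839, -0.0563, 0.3069]
ee_rot: [-0.0, 0.74, 0.672, -0.001]
contact_force: [0.3, -0.6, -0.1]
width: 0.0511
gripper_force: 0.0
```

Emit:
servo_tool:
  moves:
    - {"dp": [0, 0, 0], "delta_rot": [0, 0, 1], "fingers": 0.6}
    - {"dp": [0, 0, 0], "delta_rot": [0, 0, 1], "fingers": 0.6}
    - {"dp": [0, 0, 0], "delta_rot": [0, 0, 1], "fingers": 0.6}
    - {"dp": [0, 0, 0], "delta_rot": [0, 0, 1], "fingers": 0.6}
    - {"dp": [0, 0, 0], "delta_rot": [0, 0, 1], "fingers": 0.6}

```text
clock: 16.45
position: [0.4869, -0.055, 0.3069]
ee_rot: [0.0, 0.884, 0.467, 0.0]
contact_force: [0.4, 0.3, 0.4]
width: 0.0509
gripper_force: 0.0
```

Emit:
servo_tool:
  moves:
    - {"dp": [0, 0, 0], "delta_rot": [0, 0, 1], "fingers": 0.6}
    - {"dp": [0, 0, 0], "delta_rot": [0, 0, 1], "fingers": 0.6}
    - {"dp": [0, 0, 0], "delta_rot": [0, 0, 1], "fingers": 0.6}
    - {"dp": [0, 0, 0], "delta_rot": [0, 0, 1], "fingers": 0.6}
    - {"dp": [0, 0, 0], "delta_rot": [0, 0, 1], "fingers": 0.6}

```text
clock: 16.95
position: [0.4869, -0.0549, 0.3068]
ee_rot: [0.0, 0.972, 0.234, 0.0]
contact_force: [-0.9, 0.0, -0.7]
width: 0.0511
gripper_force: 0.0
```

Emit:
servo_tool:
  moves:
    - {"dp": [0, 0, 0], "delta_rot": [0, 0, 1], "fingers": 0.6}
    - {"dp": [0, 0, 0], "delta_rot": [0, 0, 1], "fingers": 0.6}
    - {"dp": [0, 0, 0], "delta_rot": [0, 0, 1], "fingers": 0.6}
    - {"dp": [0, 0, 0], "delta_rot": [0, 0, 1], "fingers": 0.6}
    - {"dp": [0, 0, 0], "delta_rot": [0, 0, 1], "fingers": 0.6}

```text
clock: 17.45
position: [0.487, -0.0549, 0.3068]
ee_rot: [-0.0, 1.0, -0.014, 0.0]
contact_force: [-0.6, 0.2, -0.1]
width: 0.0516
gripper_force: 0.0
```

Emit:
servo_tool:
  moves:
    - {"dp": [0, 0, 0], "delta_rot": [0, 0, 1], "fingers": 0.6}
    - {"dp": [0, 0, 0], "delta_rot": [0, 0, 0], "fingers": 0.6}
    - {"dp": [0, 0, 0], "delta_rot": [0, 0, 0], "fingers": 0.6}

```text
clock: 17.75
position: [0.4867, -0.0549, 0.3068]
ee_rot: [-0.0, 0.998, -0.061, 0.0]
contact_force: [-0.2, 0.2, -0.4]
width: 0.0512
gripper_force: 0.0
```

```bash
python3 -c "
from kn import *
knob();print(readout.get_state()['ee_rot'].round(4))
p,d=imaging.get_image('scene');X=cloud('scene',d).reshape(-1,3);c=p.reshape(-1,3).astype(int)
m=(abs(X[:,2]-.035)<.008)&(X[:,0]<.53)&(X[:,0]>.43)&(abs(X[:,1]+.055)<.05)&(c[:,0]>90)&(c[:,0]>2*c[:,2]);q=X[m]
print('handle',len(q),q.min(0),q.max(0),cv2.fitLine(q[:,:2].astype(np.float32),cv2.DIST_L2,0,.01,.01).ravel(),np.median(q[:,2]))
"
```

```text
[ 0.4867 -0.0549  0.3068] [-0.2  0.2 -0.4] 0.0512334001716381
knob top 143 [0.597 0.017 0.11 ] [0.63  0.053 0.132]
knob scene 80 [0.6   0.013 0.109] [0.621 0.053 0.126]
[ 0.000e+00  9.981e-01 -6.090e-02  1.000e-04]
handle 158 [ 0.45402732 -0.06876493  0.02727765] [ 0.52982117 -0.04469419  0.04051172] [ 0.9883178  -0.15240717  0.4906794  -0.05786665] 0.035221195139126624
```

Knob is home and the pan hasn't moved. Descend and regrasp.

Emit:
servo_tool:
  moves:
    - {"dp": [0, 0, 0.15], "delta_rot": [0, 0, 0], "fingers": 0.6}
    - {"dp": [0, 0, 0.2], "delta_rot": [0, 0, 0], "fingers": 0.6}
    - {"dp": [0, 0, 0.2], "delta_rot": [0, 0, 0], "fingers": 0.6}
    - {"dp": [0, 0, 0.2], "delta_rot": [0, 0, 0], "fingers": 0.6}
    - {"dp": [0, 0, 0.15], "delta_rot": [0, 0, 0], "fingers": 0.6}

```text
clock: 18.4
position: [0.4855, -0.0547, 0.1249]
ee_rot: [-0.0, 0.998, -0.061, -0.001]
contact_force: [-0.0, 0.6, -0.1]
width: 0.0514
gripper_force: 0.0
```

Emit:
servo_tool:
  moves:
    - {"dp": [0, 0, 0.1], "delta_rot": [0, 0, 0], "fingers": 0.5}
    - {"dp": [0, 0, 0.07], "delta_rot": [0, 0, 0], "fingers": 0.5}
    - {"dp": [0, 0, 0], "delta_rot": [0, 0, 0], "fingers": 0.5}
    - {"dp": [0, 0, 0], "delta_rot": [0, 0, 0], "fingers": 0.5}

```text
clock: 18.8
position: [0.4866, -0.055, 0.0931]
ee_rot: [0.0, 0.998, -0.061, 0.0]
contact_force: [0.0, 0.3, 0.1]
width: 0.0426
gripper_force: 0.0
```

Emit:
servo_tool:
  moves:
    - {"dp": [0, 0, 0.025], "delta_rot": [0, 0, 0], "fingers": 0.5}
    - {"dp": [0, 0, 0], "delta_rot": [0, 0, 0], "fingers": 0.35}
    - {"dp": [0, 0, 0], "delta_rot": [0, 0, 0], "fingers": 0.25}
    - {"dp": [0, 0, 0], "delta_rot": [0, 0, 0], "fingers": 0.1}
    - {"dp": [0, 0, 0], "delta_rot": [0, 0, 0], "fingers": 0}
  force: 80

```text
clock: 19.3
position: [0.4865, -0.0548, 0.0884]
ee_rot: [0.0, 0.998, -0.062, 0.0]
contact_force: [-1.1, 1.2, 3.3]
width: 0.0143
gripper_force: 77.9
```

Emit:
servo_tool:
  moves:
    - {"dp": [0, 0, 0], "delta_rot": [0, 0, 0], "fingers": 0}
    - {"dp": [0, 0, 0], "delta_rot": [0, 0, 0], "fingers": 0}
    - {"dp": [0, 0, -0.015], "delta_rot": [0, 0, 0], "fingers": 0}
    - {"dp": [0, 0, -0.025], "delta_rot": [0, 0, 0], "fingers": 0}
    - {"dp": [0, 0, -0.01], "delta_rot": [0, 0, 0], "fingers": 0}

```text
clock: 19.8
position: [0.4856, -0.0549, 0.0978]
ee_rot: [-0.0, 0.998, -0.062, -0.001]
contact_force: [0.0, 0.2, -2.9]
width: 0.0142
gripper_force: 78.0
```

Emit:
servo_tool:
  moves:
    - {"dp": [-0.02, 0, 0], "delta_rot": [0, 0, 0], "fingers": 0}
    - {"dp": [-0.04, 0, 0], "delta_rot": [0, 0, 0], "fingers": 0}
    - {"dp": [-0.06, 0, 0], "delta_rot": [0, 0, 0], "fingers": 0}
    - {"dp": [-0.07, 0, 0], "delta_rot": [0, 0, 0], "fingers": 0}
    - {"dp": [-0.08, 0, 0], "delta_rot": [0, 0, 0], "fingers": 0}

```text
clock: 20.3
position: [0.4309, -0.048, 0.0977]
ee_rot: [-0.0, 0.998, -0.062, -0.001]
contact_force: [0.0, 0.6, -2.5]
width: 0.0142
gripper_force: 78.1
```

Emit:
servo_tool:
  moves:
    - {"dp": [-0.08, 0, 0], "delta_rot": [0, 0, 0], "fingers": 0}
    - {"dp": [-0.08, 0, 0], "delta_rot": [0, 0, 0], "fingers": 0}
    - {"dp": [-0.07, 0, 0], "delta_rot": [0, 0, 0], "fingers": 0}
    - {"dp": [-0.05, 0, 0], "delta_rot": [0, 0, 0], "fingers": 0}
    - {"dp": [-0.03, 0, 0], "delta_rot": [0, 0, 0], "fingers": 0}

```text
clock: 20.8
position: [0.3697, -0.0404, 0.0979]
ee_rot: [-0.0, 0.998, -0.062, -0.0]
contact_force: [-0.3, 1.3, -3.5]
width: 0.0144
gripper_force: 78.1
```

Emit:
servo_tool:
  moves:
    - {"dp": [-0.01, 0, 0], "delta_rot": [0, 0, 0], "fingers": 0}
    - {"dp": [0, 0, 0], "delta_rot": [0, 0, 0], "fingers": 0}

```text
clock: 21.0
position: [0.3695, -0.0405, 0.098]
ee_rot: [0.0, 0.998, -0.062, 0.001]
contact_force: [-0.2, -0.6, -3.4]
width: 0.0145
gripper_force: 78.1
```

```bash
python3 -c "
from kn import *
knob();pan(.482,-.06,.02)
p,d=imaging.get_image('scene');b=cv2.resize(p[170:350,220:420,::-1],None,fx=3,fy=3);cv2.imwrite('pics/k3.png',b)"
```

```text
[ 0.3695 -0.0405  0.098 ] [-0.2 -0.6 -3.4] 0.014480070088255881
knob top 149 [0.597 0.017 0.107] [0.63  0.053 0.13 ]
knob scene 80 [0.599 0.016 0.112] [0.622 0.052 0.126]
top 566 ztop 0.0524 ((0.47192394733428955, -0.053677063435316086), 0.06828682124614716) plane z
  rim slope [0.001 0.008 0.048]
scene 540 ztop 0.0495 ((0.49788177013397217, -0.06187276169657707), 0.0761185884475708) plane z
  rim slope [0.076 0.003 0.047]
```

View pics/k3.png

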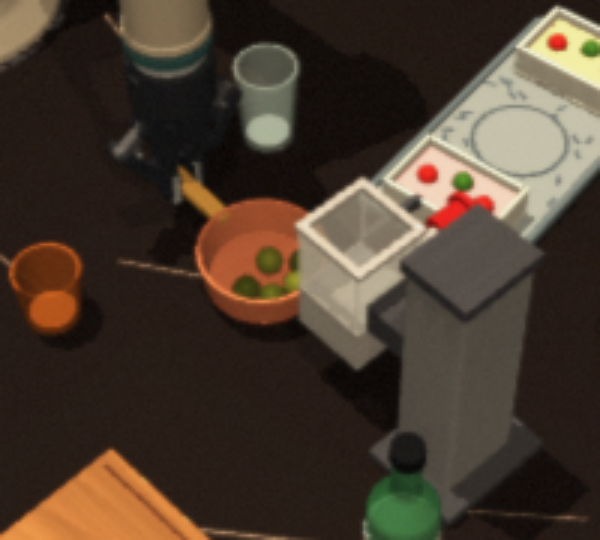

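The pan with five olives is clear of the spout (pan at crop (258,260)) and the knob is still home. Lift it and carry it gently.

Emit:
servo_tool:
  moves:
    - {"dp": [0, 0, -0.03], "delta_rot": [0, 0, 0], "fingers": 0}
    - {"dp": [0, 0, -0.06], "delta_rot": [0, 0, 0], "fingers": 0}
    - {"dp": [0, 0, -0.08], "delta_rot": [0, 0, 0], "fingers": 0}
    - {"dp": [0, 0, -0.1], "delta_rot": [0, 0, 0], "fingers": 0}
    - {"dp": [0, 0, -0.1], "delta_rot": [0, 0, 0], "fingers": 0}

```text
clock: 21.75
position: [0.369, -0.0403, 0.1728]
ee_rot: [0.0, 0.998, -0.062, -0.0]
contact_force: [0.2, -0.3, -3.8]
width: 0.0143
gripper_force: 78.1
```

Emit:
servo_tool:
  moves:
    - {"dp": [0, 0, -0.08], "delta_rot": [0, 0, 0], "fingers": 0}
    - {"dp": [0, -0.02, -0.05], "delta_rot": [0, 0, 0], "fingers": 0}
    - {"dp": [0, -0.04, -0.02], "delta_rot": [0, 0, 0], "fingers": 0}
    - {"dp": [0, -0.06, 0], "delta_rot": [0, 0, 0], "fingers": 0}
    - {"dp": [0, -0.08, 0], "delta_rot": [0, 0, 0], "fingers": 0}

```text
clock: 22.25
position: [0.3737, 0.0, 0.2015]
ee_rot: [-0.0, 0.998, -0.062, -0.001]
contact_force: [0.7, -0.6, -3.8]
width: 0.0143
gripper_force: 78.1
```

Emit:
servo_tool:
  moves:
    - {"dp": [0, -0.1, 0], "delta_rot": [0, 0, 0], "fingers": 0}
    - {"dp": [0, -0.1, 0], "delta_rot": [0, 0, 0], "fingers": 0}
    - {"dp": [0, -0.1, 0], "delta_rot": [0, 0, 0], "fingers": 0}
    - {"dp": [0, -0.1, 0], "delta_rot": [0, 0, 0], "fingers": 0}
    - {"dp": [0, -0.1, 0], "delta_rot": [0, 0, 0], "fingers": 0}

```text
clock: 22.75
position: [0.3856, 0.1, 0.2012]
ee_rot: [-0.0, 0.998, -0.061, -0.001]
contact_force: [-1.3, 0.9, -3.5]
width: 0.0142
gripper_force: 78.2
```

Emit:
servo_tool:
  moves:
    - {"dp": [0, -0.1, 0], "delta_rot": [0, 0, 0], "fingers": 0}
    - {"dp": [0, -0.1, 0], "delta_rot": [0, 0, 0], "fingers": 0}
    - {"dp": [0.01, -0.1, 0], "delta_rot": [0, 0, 0], "fingers": 0}
    - {"dp": [0.02, -0.1, 0], "delta_rot": [0, 0, 0], "fingers": 0}
    - {"dp": [0.03, -0.1, 0], "delta_rot": [0, 0, 0], "fingers": 0}

```text
clock: 23.25
position: [0.4095, 0.1978, 0.201]
ee_rot: [0.0, 0.998, -0.061, -0.001]
contact_force: [0.6, 0.6, -2.8]
width: 0.0144
gripper_force: 78.2
```

Emit:
servo_tool:
  moves:
    - {"dp": [0.04, -0.08, 0], "delta_rot": [0, 0, 0], "fingers": 0}
    - {"dp": [0.03, -0.06, 0], "delta_rot": [0, 0, 0], "fingers": 0}
    - {"dp": [0.02, -0.04, 0], "delta_rot": [0, 0, 0], "fingers": 0}
    - {"dp": [0.01, -0.02, 0], "delta_rot": [0, 0, 0], "fingers": 0}
    - {"dp": [0, 0, 0], "delta_rot": [0, 0, 0], "fingers": 0}

```text
clock: 23.75
position: [0.4355, 0.2336, 0.2017]
ee_rot: [0.0, 0.998, -0.062, -0.0]
contact_force: [-1.0, 0.6, -3.2]
width: 0.0144
gripper_force: 78.2
```

Emit:
servo_tool:
  moves:
    - {"dp": [0, 0, 0], "delta_rot": [0, 0, 0], "fingers": 0}
    - {"dp": [0, 0, 0], "delta_rot": [0, 0, 0], "fingers": 0}

```text
clock: 23.95
position: [0.4349, 0.2329, 0.2018]
ee_rot: [0.0, 0.998, -0.062, -0.0]
contact_force: [-0.1, -1.0, -3.4]
width: 0.014
gripper_force: 78.1
```

```bash
python3 -c "
from kn import *
s=readout.get_state();print(s['position'],s['ee_rot']);pan(.548,.22,.12)"
```

```text
[0.43488641 0.23293433 0.20183497] [ 2.78037204e-04  9.98085819e-01 -6.18428962e-02 -2.76333351e-04]
top 730 ztop 0.1551 ((0.5329867005348206, 0.21846625208854675), 0.0715770348906517) plane z
  rim slope [-0.006 -0.002  0.151]
scene 785 ztop 0.1508 ((0.5274408459663391, 0.2183603197336197), 0.07616330683231354) plane z
  rim slope [-0.014 -0.005  0.147]
```

Emit:
servo_tool:
  moves:
    - {"dp": [0, -0.01, 0.03], "delta_rot": [0, 0, 0], "fingers": 0}
    - {"dp": [0, 0, 0.06], "delta_rot": [0, 0, 0], "fingers": 0}
    - {"dp": [0, 0, 0.08], "delta_rot": [0, 0, 0], "fingers": 0}
    - {"dp": [0, 0, 0.08], "delta_rot": [0, 0, 0], "fingers": 0}
    - {"dp": [0, 0, 0.06], "delta_rot": [0, 0, 0], "fingers": 0}

```text
clock: 24.55
position: [0.4347, 0.2352, 0.138]
ee_rot: [0.001, 0.998, -0.062, -0.001]
contact_force: [-0.6, 0.6, -2.8]
width: 0.014
gripper_force: 78.2
```

Emit:
servo_tool:
  moves:
    - {"dp": [0, 0, 0.05], "delta_rot": [0, 0, 0], "fingers": 0}
    - {"dp": [0, 0, 0.04], "delta_rot": [0, 0, 0], "fingers": 0}
    - {"dp": [0, 0, 0.04], "delta_rot": [0, 0, 0], "fingers": 0}
    - {"dp": [0, 0, 0.03], "delta_rot": [0, 0, 0], "fingers": 0}
    - {"dp": [0, 0, 0], "delta_rot": [0, 0, 0], "fingers": 0}

```text
clock: 25.05
position: [0.4352, 0.2353, 0.1071]
ee_rot: [0.0, 0.998, -0.062, -0.001]
contact_force: [-0.5, 0.7, -2.8]
width: 0.0145
gripper_force: 78.2
```

Emit:
servo_tool:
  moves:
    - {"dp": [0, 0, 0], "delta_rot": [0, 0, 0], "fingers": 0}
    - {"dp": [0, 0, 0], "delta_rot": [0, 0, 0], "fingers": 0}

```text
clock: 25.25
position: [0.436, 0.2357, 0.1083]
ee_rot: [-0.0, 0.998, -0.062, 0.001]
contact_force: [0.1, 0.8, -3.4]
width: 0.014
gripper_force: 78.2
```

```bash
python3 -c "
from kn import *
s=readout.get_state();print(s['position'],s['contact_force']);pan(.55,.22,.042,.065)
p,d=imaging.get_image('scene');a=cv2.resize(p[150:270,330:450,::-1],None,fx=3,fy=3);p,d=imaging.get_image('top');b=cv2.resize(p[200:320,170:290,::-1],None,fx=3,fy=3);cv2.imwrite('pics/k4.png',np.hstack([a,b]))"
```

```text
[0.43596508 0.23565429 0.10830633] [ 0.11421576  0.82589074 -3.43514582]
top 341 ztop 0.063 ((0.5456132292747498, 0.2197539210319519), 0.05973312631249428) plane z
  rim slope [-0.011  0.003  0.059]
scene 393 ztop 0.0585 ((0.5508863925933838, 0.21985070407390594), 0.06085270643234253) plane z
  rim slope [-0.008 -0.009  0.055]
```

View pics/k4.png

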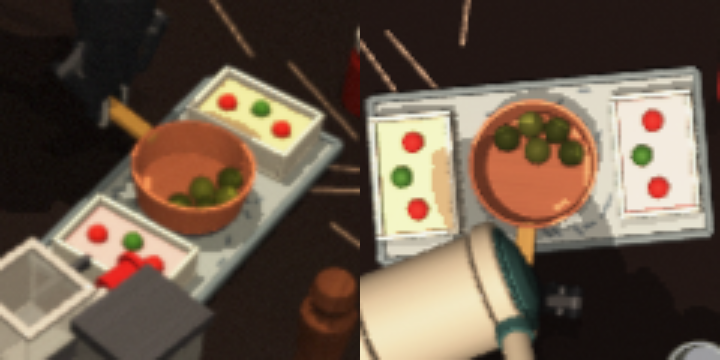

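Pan with five olives is centred between the dishes (right panel (533,163)), about 12 mm above the floor. Lower to contact.

Emit:
servo_tool:
  moves:
    - {"dp": [0, 0, 0.025], "delta_rot": [0, 0, 0], "fingers": 0}
    - {"dp": [0, 0, 0.022], "delta_rot": [0, 0, 0], "fingers": 0}
    - {"dp": [0, 0, 0], "delta_rot": [0, 0, 0], "fingers": 0}
    - {"dp": [0, 0, 0], "delta_rot": [0, 0, 0], "fingers": 0}

```text
clock: 25.85
position: [0.4356, 0.2355, 0.0983]
ee_rot: [0.0, 0.998, -0.062, -0.0]
contact_force: [-0.7, 0.0, -1.3]
width: 0.0144
gripper_force: 78.3
```

Emit:
servo_tool:
  moves:
    - {"dp": [0, 0, 0.01], "delta_rot": [0, 0, 0], "fingers": 0}
    - {"dp": [0, 0, 0], "delta_rot": [0, 0, 0], "fingers": 0}
    - {"dp": [0, 0, 0], "delta_rot": [0, 0, 0], "fingers": 0}

```text
clock: 26.15
position: [0.4357, 0.2356, 0.0966]
ee_rot: [-0.0, 0.998, -0.062, 0.0]
contact_force: [-0.5, -0.1, 0.5]
width: 0.0144
gripper_force: 78.6
```

Contact. Release and retreat upward.

Emit:
servo_tool:
  moves:
    - {"dp": [0, 0, 0], "delta_rot": [0, 0, 0], "fingers": 0.25}
    - {"dp": [0, 0, 0], "delta_rot": [0, 0, 0], "fingers": 0.4}
    - {"dp": [0, 0, 0], "delta_rot": [0, 0, 0], "fingers": 0.5}
    - {"dp": [0, 0, 0], "delta_rot": [0, 0, 0], "fingers": 0.5}
    - {"dp": [0, 0, -0.05], "delta_rot": [0, 0, 0], "fingers": 0.5}

```text
clock: 26.65
position: [0.4348, 0.2352, 0.1059]
ee_rot: [0.001, 0.998, -0.062, -0.001]
contact_force: [-0.7, -0.4, 0.6]
width: 0.0429
gripper_force: 0.0
```

Emit:
servo_tool:
  moves:
    - {"dp": [0, 0, -0.1], "delta_rot": [0, 0, 0], "fingers": 0.5}
    - {"dp": [0, 0, -0.2], "delta_rot": [0, 0, 0], "fingers": 0.5}
    - {"dp": [0, 0, -0.2], "delta_rot": [0, 0, 0], "fingers": 0.5}
    - {"dp": [0, 0, -0.2], "delta_rot": [0, 0, 0], "fingers": 0.5}
    - {"dp": [0, 0, -0.1], "delta_rot": [0, 0, 0], "fingers": 0.5}

```text
clock: 27.15
position: [0.4367, 0.236, 0.271]
ee_rot: [-0.001, 0.998, -0.062, 0.003]
contact_force: [0.1, 0.0, 0.4]
width: 0.0427
gripper_force: 0.0
```

Emit:
servo_tool:
  moves:
    - {"dp": [0, 0, 0], "delta_rot": [0, 0, 0], "fingers": 0.5}
    - {"dp": [0, 0, 0], "delta_rot": [0, 0, 0], "fingers": 0.5}

```text
clock: 27.35
position: [0.4353, 0.2354, 0.2668]
ee_rot: [-0.0, 0.998, -0.062, 0.0]
contact_force: [0.2, 0.5, -0.2]
width: 0.0427
gripper_force: 0.0
```

```bash
python3 -c "
from kn import *
knob();pan(.55,.22,.036,.065);print(readout.get_state()['qd'].round(3))
p,d=imaging.get_image('scene');a=cv2.resize(p[150:270,330:450,::-1],None,fx=3,fy=3);p,d=imaging.get_image('top');b=cv2.resize(p[200:320,170:290,::-1],None,fx=3,fy=3);cv2.imwrite('pics/k5.png',np.hstack([a,b]))"
```

```text
[0.4353 0.2354 0.2668] [ 0.2  0.5 -0.2] 0.04272136961154336
knob top 150 [0.597 0.017 0.109] [0.63  0.053 0.133]
knob scene 82 [0.6   0.016 0.111] [0.621 0.052 0.128]
top 312 ztop 0.0532 ((0.545269787311554, 0.2192787230014801), 0.05931967869400978) plane z
  rim slope [-0.001 -0.     0.049]
scene 319 ztop 0.0497 ((0.545751690864563, 0.22010351717472076), 0.05984961614012718) plane z
  rim slope [ 0.001 -0.012  0.045]
[ 0.001  0.002 -0.006 -0.001  0.001  0.001]
```

View pics/k5.png

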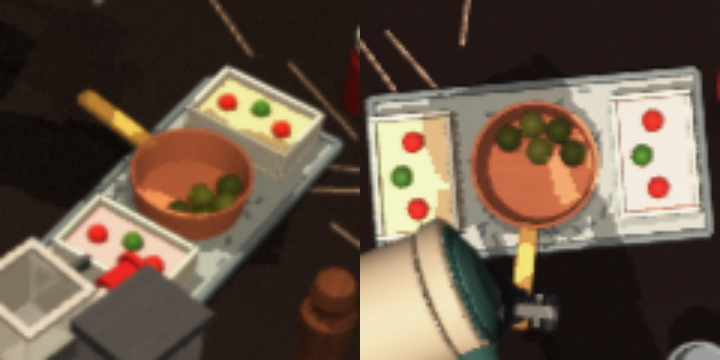

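Pan stands flat within a few mm of the bay (right panel (535,163)) with five olives in it, the knob is home and the gripper is clear.

```bash
python3 -c "
from rig import manip
print(manip.sign_off())"
```

```text
the job is handed in; nothing more can be done
None
```

The job is handed in at about 27.5 s: the copper pan stands flat in the platter's middle place, a few mm off centre, with all five olives in it, the knob is home, and the gripper is clear; the judge gave no verdict back.

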